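# Nest the returned camp pots

### The job

A camp cook set has come back from hire: nest the three open pots in size order, the medium one standing in the large one and the small one standing in the medium one, each upright and fully down on the floor of the pot around it. Leave the large pot standing about where it is, set the pots down rather than dropping them, and do not disturb the other gear on the shelf.

Things in the scene. Friction and masses are not known exactly. Their poses are not given: they have to be found in the camera images.
- pot_large_mid (a point): Largest of three plain aluminium pots, open, round: outside diameter 160 mm, inside 152 mm, height 80 mm, floor 5 mm thick; 0.4 kg, loose. No tab; wire ears on its outside at its +y and -y, 20 mm below the rim, stand out 25 mm. The point is its centre half-way up (40 mm above the underside); z is up its axis.
- pot_medium_mid (a point): Medium pot, same make: outside diameter 124 mm, inside 116 mm, height 76 mm, floor 5 mm thick; about 0.14 kg, loose. It has a black upright grip tab on its rim at its +x side, which at the start points away from the robot (+x within 0.7 rad). The point is its centre half-way up (38 mm above the underside); x points to the tab, z up its axis.
- pot_medium_tab (a point): Grip tab of the medium pot: upright black plate in line with the wall, 10 mm thick radially (pinch it radially, from above), 32 mm wide along the rim; it rises 46 mm above the rim and reaches 8 mm below it. The point is the middle of the part above the rim: 60 mm along x from the pot's axis, 23 mm above the rim, 99 mm above the underside; x points radially outwards.
- pot_small_mid (a point): Small pot, same make: outside diameter 88 mm, inside 80 mm, height 74 mm, floor 5 mm thick; about 0.09 kg, loose. It has a black upright grip tab on its rim at its +x side, which at the start points towards the robot (-x within 0.7 rad). The point is its centre half-way up (37 mm above the underside); x points to the tab, z up its axis.
- pot_small_tab (a point): Grip tab of the small pot, the same plate: 10 mm thick radially, 32 mm wide, rising 46 mm above the rim, 8 mm below it. The point is 42 mm along x from the pot's axis, 23 mm above the rim, 97 mm above the underside; x points radially outwards. In the nest the two tabs should be on different sides (as they are if the pots are not turned), to leave room for the fingers.
- carabiner: Bystander: purple locking carabiner, 115 x 75 mm, 14 mm high, lying on the light box pane at the far side. Origin under its middle.
- ascender: Bystander: silver rope ascender body with black grip, 190 x 85 mm, 26 mm high, lying on the light box pane at the far side. Origin under its middle.
- tape_measure: Bystander: yellow tape measure standing on its edge, 75 x 44 mm, 66 mm high, at the far right. Origin at the centre of its underside.
- grip_sleeve: Bystander: black rubber grip sleeve, a tube 38 mm in diameter standing on end, 110 mm high, at the far left. Origin at the centre of its underside.
There are look-alikes about, which are no part of the job. Leave any orange or yellow look-alike of the part that bears pot_small_mid alone.

How it is judged:
By the outcome, as a careful person would: the job done as asked, in the order asked, and still so for the second after the job is handed in, with the robot touching nothing.
It also fails if it takes over 72 s, if anything falls off the work surface, if the arm or the gripper's body presses on something with over 40 N, if the wrist force passes 120 N, or if a joint passes its speed limit or range.

### The arm

A 6-joint arm with a two-finger parallel gripper is mounted at the origin on the work surface. World frame = base frame: x ahead of the robot, y to its left, z up, the work surface at z = 0. Lengths are in mm, angles in rad, forces in N, time in s.
With the tool pointing down it reaches from about 350 to 975 mm from the base axis. Payload 7.1 kg.
Tool frame: the origin (TCP) lies at the very end of the fingers, on their centre line; the grasp point (between the pads) lies 19 mm behind it (ctrl.pinch_z is the z of the grasp point in the tool frame, in mm); z points along the fingers, y is the direction in which the jaws open and shut (so a half turn about z gives the same grasp; the last joint's range is limited). The gripper opens to 88 mm and grips with 3 to 60 N. Pads are 20 mm wide; open, the fingers measure 115 mm over their backs; the gripper's body (75 mm by 178 mm) begins 61 mm behind the grasp point.
Start: joints at [1.176, 0.423, 1.63, -0, 1.089, -0.019], TCP at [229.353, 581.379, 222.675] pointing down, gripper open.
Joint ranges: [-3, 3], [-0.9, 2.11], [0.09, 2.58], [-1.31, 4.45], [0.11, 2.69], [-2.54, 2.54]. Speed limits (rad/s): [2.39, 2.39, 3.01, 3.14, 3.14, 3.14].

### API

Orientations are given as a rotation vector (axis times angle).
In Python, from workcell import get_obs, optics, ctrl gives the robot as it stands.
- The arm moves only by the shell command python3 -m jog 'ROWS'. ROWS is a JSON object of lists of equal length, an entry for each row: "delta_rot": the turn, a rotation vector about the tool's x, y, z in rad, a list of three; "translation": the shift along the tool's x, y, z in mm, a list of three; "hand": the opening, from -1 (shut) to 1 (fully open). In form: {"delta_rot": [[rx, ry, rz], ...], "translation": [[x, y, z], ...], "hand": [hand, ...]}. A call has 1 to 5 rows; each row is the pose to reach, as a shift and turn from the pose commanded when the call began, along the tool's axes at that moment; what a row does not reach only later rows make up. A row lasts 1/10 s, in which the tool goes at most 50 mm and 8.59 degrees, less where a joint would pass 70% of its speed; a pose out of reach is approached as far as the arm can. A call with a gripper value outside its range is refused whole. The fingers move at their own pace and stop on an object; the grip force is fixed at half the most. Time passes only in rows, so rows that repeat a pose let the fingers close. It gives the time, the measured TCP pose, the force and the opening at its end, in the units of the state.
- get_obs(): the state, without advancing time (a new reading comes with each control period).
- optics.get_image(name): name is "scene" or "top" or "wrist"; returns the picture (480x640x3 uint8, red, green, blue); there is no depth.
- optics.calibration(name): a dict with "intrinsics" (3x3 intrinsics, pixels), "cam_to_world" (4x4, takes a point from camera to world coordinates). Camera axes: x right, y up, looking along -z (the intrinsics and any distortion apply to the point x, -y, -z); pixel columns grow to the right and rows downward; lengths in mm; the calibration is good to about 2 mm. A picture is of the moment at which its call begins: read the wrist's pose just before it. calibration takes no time and is no camera call; for the wrist camera it gives the pose at the moment of the call.
- ctrl.close_job(): hands the job in, once; it reports no verdict.
The state is a dict: "t": time; "qpos": joint angles; "qvel": joint speeds; "joint_torque": joint torques, N m; "ee_pos": TCP position; "orientation": TCP orientation; "ft_force": force on the tool from outside, world axes, zero at the start; "moment": the same for the moment, N m; "width": finger opening in mm.
Only numpy, scipy, OpenCV 4.12 (cv2) and the standard library are available. Lean on these libraries where they do the work, as an engineer would, in place of code of your own. Each camera call takes 0.05 s, during which the arm holds its last target. There are 200 camera calls.

## Working session

There is one attempt and no reset: what is moved stays moved. The work goes in short steps, Python scripts to look and compute and a shell command to move; the robot and the scene stay as the last step left them, time stands still between calls to the robot, and variables do not carry over. Pictures are saved under pics/ and viewed, about 8 in all and at most 12, crops included, and the job is handed in when it is done.

```bash
mkdir -p pics
python3 - <<'E'
from workcell import get_obs, optics, ctrl
import cv2, numpy as np
for n in("scene","top"):
    cv2.imwrite(f"pics/{n}0.png",optics.get_image(n)[:,:,::-1]); c=optics.calibration(n); print(n,np.round(c["intrinsics"],1).tolist(),np.round(c["cam_to_world"],3).tolist(),c.keys())
o=get_obs();print(o)
E
```

```text
scene [[606.0, 0.0, 310.7], [0.0, 606.0, 253.1], [0.0, 0.0, 1.0]] [[0.373, -0.484, 0.792, 1432.281], [0.928, 0.215, -0.306, -311.079], [-0.022, 0.848, 0.529, 664.254], [0.0, 0.0, 0.0, 1.0]] dict_keys(['intrinsics', 'cam_to_world'])
top [[482.3, 0.0, 319.3], [0.0, 482.3, 244.4], [0.0, 0.0, 1.0]] [[-0.018, 0.994, -0.105, 498.615], [-1.0, -0.017, 0.004, 0.27], [0.002, 0.105, 0.994, 990.348], [0.0, 0.0, 0.0, 1.0]] dict_keys(['intrinsics', 'cam_to_world'])
{'t': 0.1, 'qpos': array([ 1.17599249e+00,  4.23753074e-01,  1.63058620e+00,  4.14175681e-06,
        1.08860395e+00, -1.90037979e-02]), 'qvel': array([-0.00064793, -0.00149676, -0.00244955,  0.00027075,  0.00060937,
        0.0004047 ]), 'joint_torque': array([ 5.54003745e-04, -5.45609021e+01, -2.74325395e+01,  6.45158929e-02,
        1.88664836e-02, -2.45821940e-05]), 'ee_pos': array([229.17417917, 580.94033683, 221.99727488]), 'orientation': array([-5.86788198e-01, -3.08601911e+00,  2.07484870e-03]), 'ft_force': array([-0.36153459, -0.11378163,  0.47221116]), 'moment': array([-0.00372583, -0.03167481,  0.01149488]), 'width': 87.8087162929809}
```

View pics/top0.png

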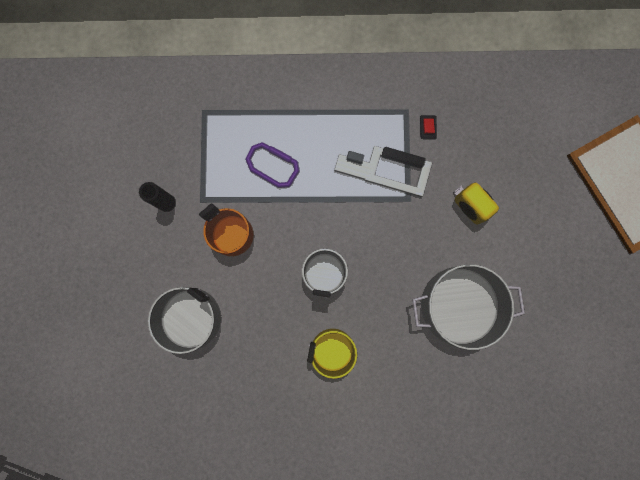

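View pics/scene0.png

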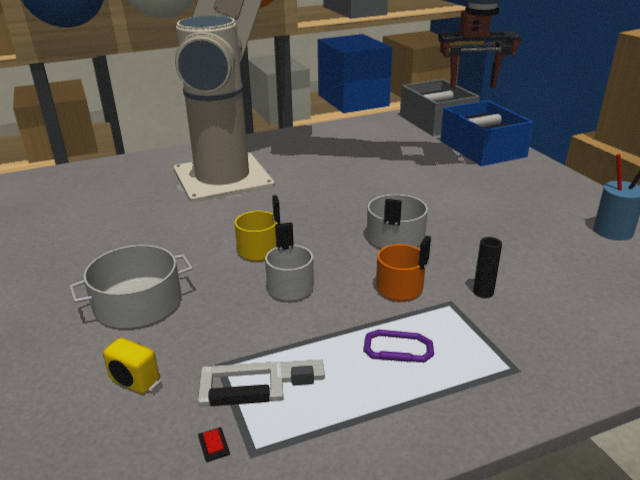

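The top view shows three small-pot candidates: plain aluminium at (325,272), orange at (228,232) and yellow at (333,354). The plain one fits, because its tab faces the robot and the coloured ones are the named look-alikes. The medium pot is at (182,321) with its tab at (198,294). The large pot is at (470,308) with ears left and right. I'll enlarge these to confirm.

Run:
```python
import cv2, numpy as np
t=cv2.imread("pics/top0.png");s=cv2.imread("pics/scene0.png")
def crop(im,x,y,w=100,h=100,W=400,H=400):
    return cv2.resize(im[y:y+h,x:x+w],(W,H),interpolation=cv2.INTER_CUBIC)
# scale 3: 
a=np.hstack([crop(t,140,275,88,100,264,300),crop(t,285,235,88,100,264,300),crop(t,410,255,117,100,272,300)[:, :272]])
b=np.hstack([crop(s,355,180,88,100,264,300),crop(s,250,215,88,100,264,300),crop(s,68,235,130,100,272,300)[:, :272]])
cv2.imwrite("pics/comp.png",np.vstack([a,b]))
```

```text
(no output)
```

View pics/comp.png

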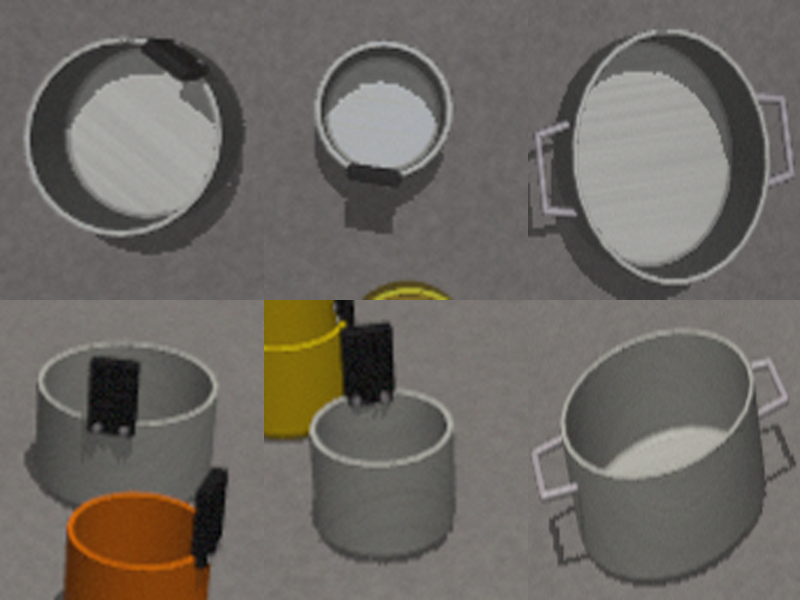

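The crop confirms it: the plain small pot has its tab towards the robot, and the orange and yellow pots are different ones. Next I fit the rims (centre and height from both views) and triangulate the tabs.

```bash
cat > h.py <<'E'
import numpy as np
from workcell import optics
def proj(n,P,c=None):
    c=c or optics.calibration(n); T=np.linalg.inv(np.array(c["cam_to_world"])); K=np.array(c["intrinsics"])
    P=np.atleast_2d(P); q=P@T[:3,:3].T+T[:3,3]; q=q*[1,-1,-1]; u=q@K.T; return u[:,:2]/u[:,2:]
E
python3 - <<'E'
from h import *
from scipy.optimize import least_squares
C={n:optics.calibration(n) for n in("top","scene")}
a=np.linspace(0,2*np.pi,180)
def bb(n,p):
    x,y,z,r=p; u=proj(n,np.c_[x+r*np.cos(a),y+r*np.sin(a),0*a+z],C[n]); return np.r_[u.min(0),u.max(0)]
D={"L":([429.4,265,513.2,349.3],[84.3,245,176,295],80),
"M":([148.7,287.7,214,354],[367.3,194.3,427.3,221.3],62),
"S":([302,248.7,347.7,294.5],[265,245,313.3,270.7],44)}
for k,(t,s,r) in D.items():
    for fix in(0,1):
        f=lambda p:np.r_[bb("top",np.r_[p[:3],r if fix else p[3]])-t,bb("scene",np.r_[p[:3],r if fix else p[3]])-s]
        R=least_squares(f,[550,0,80,r]);print(k,R.x.round(1),R.fun.round(1))
# tab top-edge mid: (top px, scene px)
for k,t,s in(("Mtab",(140+174/3,275+60/3),(355+115/3,180+60/3)),("Stab",(285+110/3,235+175/3),(250+103/3,215+26/3))):
    R=least_squares(lambda p:np.r_[proj("top",p,C["top"])[0]-t,proj("scene",p,C["scene"])[0]-s],[500,0,100]);print(k,R.x.round(1),R.fun.round(1))
E
```

```text
L [ 472.7 -285.3   78.5   78.9] [-0.9 -0.4 -0.7  0.1 -0.7  0.4 -0.9 -0.5]
L [ 472.5 -285.3   78.2   80. ] [-1.5 -0.8 -0.2  0.8 -1.3  0.2 -0.3 -0.1]
M [456.8 258.7  75.6  61.3] [-0.8 -0.2 -0.6 -0.4 -0.7 -0.1 -1.   0.5]
M [456.8 258.8  75.4  62. ] [-1.2 -0.5 -0.3  0.  -1.  -0.2 -0.7  0.7]
S [544.2 -11.9  72.7  43.7] [-0.9 -0.3 -0.6 -0.1 -0.5  0.1 -1.   0. ]
S [544.2 -11.9  72.7  44. ] [-1.  -0.5 -0.5  0.  -0.7  0.  -0.8  0.1]
Mtab [504.7 218.4 122.4] [-1.9 -0.8 -2.2  0.5]
Stab [502.8  -4.5 120.5] [-0.9 -0.3 -1.   0. ]
```

```bash
cat > go.py <<'E'
import sys,numpy as np
from workcell import get_obs
from scipy.spatial.transform import Rotation as R
# usage: go.py x y z yaw_of_tool_y(rad): shift/turn in current tool axes, tool pointing down
x,y,z,a=map(float,sys.argv[1:5]); o=get_obs(); R0=R.from_rotvec(o["orientation"])
ey=np.array([np.cos(a),np.sin(a),0]); ez=np.array([0,0,-1.]); Rt=R.from_matrix(np.c_[np.cross(ey,ez),ey,ez])
print("shift",R0.inv().apply(np.array([x,y,z])-o["ee_pos"]).round(1),"turn",(R0.inv()*Rt).as_rotvec().round(3),"pos",o["ee_pos"].round(1),"F",o["ft_force"].round(1),"w",round(o["width"],1),"t",round(o["t"],2))
E
python3 go.py 503 220 190 -0.70
```

```text
shift [-387.2 -235.2   32.3] turn [-1.000e-03  1.000e-03  1.895e+00] pos [229.2 580.9 222. ] F [-0.4 -0.1  0.5] w 87.8 t 0.1
```

```bash
python3 -m jog '{"delta_rot":[[0,0,0.15],[0,0,0.3],[0,0,0.45],[0,0,0.6],[0,0,0.75]],"translation":[[-40,-24,0],[-80,-48,0],[-120,-72,0],[-160,-96,0],[-200,-120,0]],"hand":[1,1,1,1,1]}'; python3 go.py 503 220 190 -0.70
```

```text
t: 0.6
ee_pos: [372.0, 394.7, 222.4]
orientation: [-1.684, -2.652, 0.001]
ft_force: [0.5, 0.1, 0.4]
width: 87.6
shift [-213.8   44.3   32.5] turn [-0.     0.     1.139] pos [372.  394.7 222.4] F [0.5 0.1 0.4] w 87.6 t 0.6
```

```bash
python3 -m jog '{"delta_rot":[[0,0,0.15],[0,0,0.3],[0,0,0.45],[0,0,0.6],[0,0,0.75]],"translation":[[-42,8,6],[-85,17,12],[-128,26,20],[-170,35,26],[-214,44,32]],"hand":[1,1,1,1,1]}' >/dev/null;  python3 -m jog '{"delta_rot":[[0,0,0.15],[0,0,0.3],[0,0,0.39],[0,0,0.39],[0,0,0.39]],"translation":[[0,0,0],[0,0,0],[0,0,0],[0,0,0],[0,0,0]],"hand":[1,1,1,1,1]}'; python3 go.py 503 220 190 -0.70
python3 - <<'E'
from h import *
import cv2
c=optics.calibration("wrist");im=optics.get_image("wrist")[:,:,::-1].copy()
np.save("pics/wc1.npy",np.array(c["cam_to_world"]))
a=-0.70;e=np.array([np.cos(a),np.sin(a)])
for r in(55,65):
    p=proj("wrist",[np.r_[np.array([456.8,258.8])+r*e,122]],c)[0]; print(p); cv2.circle(im,tuple(int(v) for v in p),3,(0,0,255),1)
cv2.imwrite("pics/w1.png",im);print(np.round(c["cam_to_world"],2).tolist(),np.round(c["intrinsics"],1).tolist())
E
```

```text
t: 1.6
ee_pos: [503.0, 222.1, 190.5]
orientation: [-2.843, -1.336, 0.001]
ft_force: [0.4, -0.8, -0.2]
width: 87.8
shift [-1.6  1.3  0.5] turn [-0.     0.     0.008] pos [503.  222.1 190.5] F [ 0.4 -0.8 -0.2] w 87.8 t 1.6
[312.70302486 257.16108364]
[327.94898424 257.27202076]
[[0.77, 0.62, 0.16, 546.0], [-0.64, 0.74, 0.19, 275.9], [-0.0, -0.25, 0.97, 353.54], [0.0, 0.0, 0.0, 1.0]] [[368.7, 0.0, 316.1], [0.0, 368.7, 241.9], [0.0, 0.0, 1.0]]
```

View pics/w1.png

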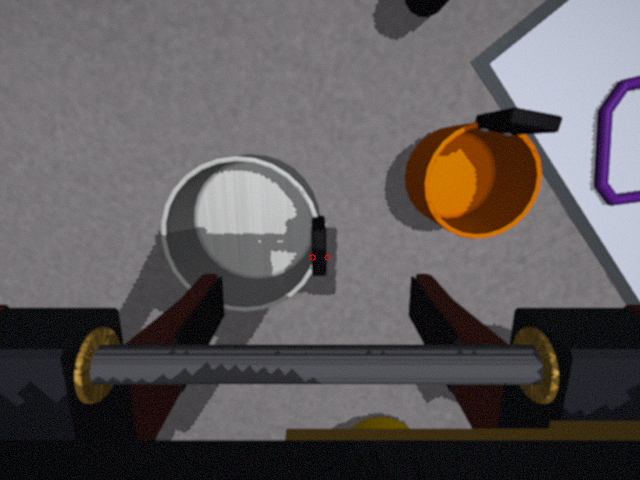

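The tab shows at pixels x 312–327, y 217–275, between the fingers and about 4 mm further along +y than predicted; the TCP already sits over it. I'll descend, close and lift a little.

```bash
python3 -m jog '{"delta_rot":[[0,0,-0.03],[0,0,-0.03],[0,0,-0.03],[0,0,-0.03],[0,0,-0.03]],"translation":[[1,0,30],[1,0,60],[1,0,90],[1,0,105],[1,0,110]],"hand":[1,1,1,1,1]}' ; python3 -m jog '{"delta_rot":[[0,0,0],[0,0,0],[0,0,0],[0,0,0],[0,0,0]],"translation":[[0,0,0],[0,0,0],[0,0,0],[0,0,0],[0,0,0]],"hand":[0,-0.4,-0.7,-0.85,-1]}';python3 -m jog '{"delta_rot":[[0,0,0],[0,0,0],[0,0,0],[0,0,0],[0,0,0]],"translation":[[0,0,0],[0,0,0],[0,0,0],[0,0,0],[0,0,0]],"hand":[-1,-1,-1,-1,-1]}'
```

```text
t: 2.15
ee_pos: [502.8, 222.6, 79.2]
orientation: [-2.824, -1.376, 0.004]
ft_force: [0.7, -0.1, -0.1]
width: 87.8
t: 2.65
ee_pos: [504.2, 223.0, 81.4]
orientation: [2.825, 1.375, 0.002]
ft_force: [0.0, -0.0, 0.9]
width: 51.7
t: 3.15
ee_pos: [503.9, 222.9, 80.6]
orientation: [2.825, 1.375, -0.0]
ft_force: [0.2, 0.3, -0.4]
width: 11.4
```

```bash
python3 -m jog '{"delta_rot":[[0,0,0],[0,0,0],[0,0,0],[0,0,0],[0,0,0]],"translation":[[0,0,0],[0,0,0],[0,0,0],[0,0,0],[0,0,0]],"hand":[-1,-1,-1,-1,-1]}'; python3 -m jog '{"delta_rot":[[0,0,0],[0,0,0],[0,0,0],[0,0,0],[0,0,0]],"translation":[[0,0,-10],[0,0,-25],[0,0,-50],[0,0,-80],[0,0,-110]],"hand":[-1,-1,-1,-1,-1]}';python3 -m jog '{"delta_rot":[[0,0,0],[0,0,0],[0,0,0],[0,0,0],[0,0,0]],"translation":[[0,0,-25],[0,0,-45],[0,0,-55],[0,0,-60],[0,0,-60]],"hand":[-1,-1,-1,-1,-1]}'; python3 go.py 519 -321 240 -0.66;python3 - <<'E'
from h import *
import cv2
cv2.imwrite("pics/w2.png",np.vstack([optics.get_image("wrist")[60:360,:,::-1],optics.get_image("scene")[60:360,:,::-1]]))
E
```

```text
t: 3.65
ee_pos: [503.8, 222.9, 80.6]
orientation: [2.825, 1.375, -0.0]
ft_force: [0.4, -0.2, -0.7]
width: 10.2
t: 4.15
ee_pos: [503.3, 222.7, 192.0]
orientation: [-2.825, -1.375, 0.001]
ft_force: [0.8, -0.3, -1.8]
width: 10.0
t: 4.65
ee_pos: [503.7, 222.9, 250.8]
orientation: [2.825, 1.375, 0.0]
ft_force: [0.2, 1.0, -2.6]
width: 10.0
shift [-418.5  347.6   10.8] turn [ 0.    -0.    -0.005] pos [503.7 222.9 250.8] F [ 0.2  1.  -2.6] w 10.0 t 4.65
```

View pics/w2.png

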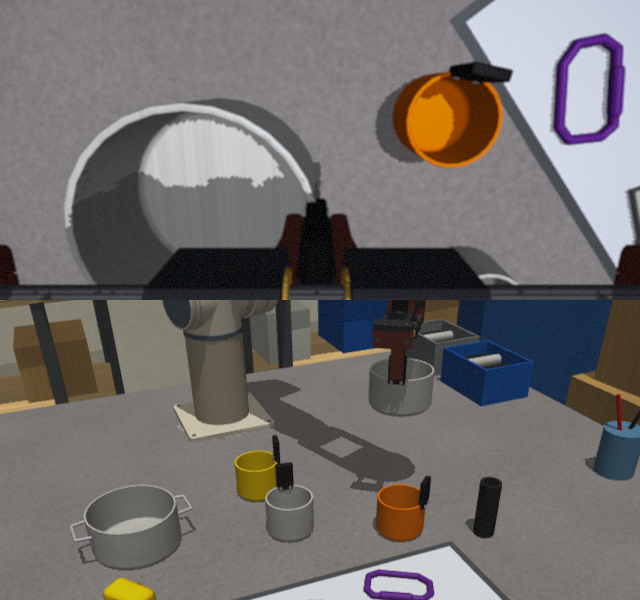

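The medium pot is held and clear: the wrist view shows its tab between the fingers, the scene view shows it lifted and level, and the z force is about −2 N. Carrying it over the large pot.

```bash
python3 -m jog '{"delta_rot":[[0,0,0],[0,0,0],[0,0,0],[0,0,0],[0,0,0]],"translation":[[-15,12,0],[-40,33,0],[-70,58,0],[-100,83,0],[-130,108,0]],"hand":[-1,-1,-1,-1,-1]}' >/dev/null; python3 -m jog '{"delta_rot":[[0,0,0],[0,0,0],[0,0,0],[0,0,0],[0,0,0]],"translation":[[-30,25,0],[-60,50,0],[-90,75,0],[-120,100,0],[-150,125,0]],"hand":[-1,-1,-1,-1,-1]}'; python3 -m jog '{"delta_rot":[[0,0,0],[0,0,0],[0,0,0],[0,0,0],[0,0,0]],"translation":[[-30,25,0],[-60,50,0],[-85,71,0],[-105,87,0],[-120,100,0]],"hand":[-1,-1,-1,-1,-1]}'; python3 go.py 519.6 -321.2 240 -0.66
```

```text
t: 5.75
ee_pos: [513.6, -142.7, 249.5]
orientation: [-2.824, -1.374, 0.002]
ft_force: [-0.4, -0.1, -2.4]
width: 10.0
t: 6.25
ee_pos: [518.4, -298.8, 249.3]
orientation: [-2.824, -1.372, 0.002]
ft_force: [0.1, -0.0, -2.6]
width: 9.9
shift [-16.8  14.8   9.2] turn [-0.002  0.    -0.006] pos [ 518.4 -298.8  249.3] F [ 0.1 -0.  -2.6] w 9.9 t 6.25
```

```bash
python3 -m jog '{"delta_rot":[[0,0,0],[0,0,0],[0,0,0],[0,0,0],[0,0,0]],"translation":[[-9,8,10],[-15,13,25],[-17,15,45],[-17,15,55],[-17,15,59]],"hand":[-1,-1,-1,-1,-1]}';python3 -m jog '{"delta_rot":[[0,0,0],[0,0,0]],"translation":[[0,0,0],[0,0,0]],"hand":[-1,-1]}' >/dev/null; python3 go.py 519.6 -321.2 85 -0.66
python3 - <<'E'
from h import *
import cv2
cv2.imwrite("pics/sc3.png",optics.get_image("scene")[:,:,::-1]);cv2.imwrite("pics/tp3.png",optics.get_image("top")[:,:,::-1]);
t=cv2.imread("pics/tp3.png");s=cv2.imread("pics/sc3.png")
f=lambda i:cv2.resize(i,None,fx=3,fy=3,interpolation=cv2.INTER_CUBIC)
cv2.imwrite("pics/c3.png",np.hstack([f(t[230:380,405:538]),f(s[150:300,67:200])]))
E
```

```text
t: 6.75
ee_pos: [519.4, -318.6, 189.4]
orientation: [-2.821, -1.374, 0.003]
ft_force: [0.3, -0.7, -1.2]
width: 10.0
shift [-1.900e+00 -1.000e-01  1.071e+02] turn [ 0.001 -0.    -0.004] pos [ 520.8 -319.7  192.1] F [-0.1  0.2 -1.9] w 9.7 t 6.95
```

View pics/c3.png

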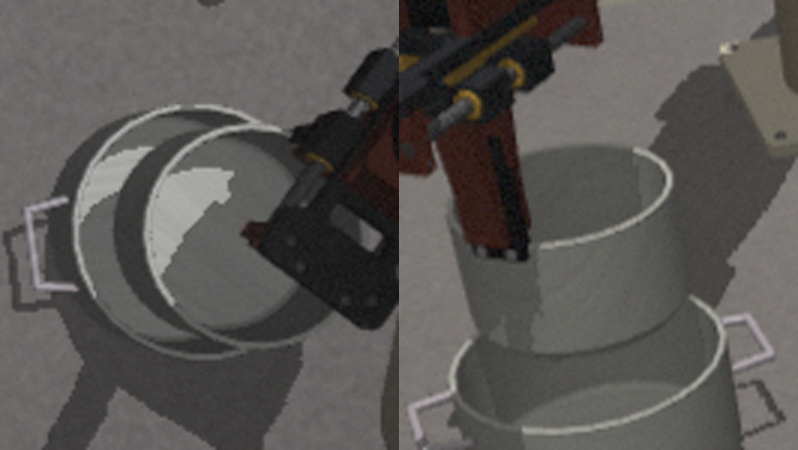

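Run:
```python
from h import *
from scipy.optimize import least_squares
a=np.linspace(0,2*np.pi,180);C={n:optics.calibration(n) for n in("top","scene")}
def bb(n,p):
    x,y,z=p; u=proj(n,np.c_[x+62*np.cos(a),y+62*np.sin(a),0*a+z],C[n]); return np.r_[u.min(0),u.max(0)]
f=lambda p:np.r_[(bb("top",p)-[453.7,271.7,0,346])[[0,1,3]],bb("scene",p)-[82.7,198.3,158.3,232.7]]
print(f([473.7,-283.8,187.5]).round(1)); R=least_squares(f,[473.7,-283.8,187.5]);print(R.x.round(1),R.fun.round(1))
```

```text
[-0.9 -1.7 -0.3 -1.9 -0.6 -1.3  0.1]
[ 472.2 -282.7  186.1] [-1.8 -0.7  0.6 -1.1 -0.4 -0.7  0.3]
```

The rim fit agrees with the arm's reading to about 2 mm. I'll lower it with a −1.7 mm correction.

```bash
python3 -m jog '{"delta_rot":[[0,0,0],[0,0,0],[0,0,0],[0,0,0],[0,0,0]],"translation":[[-1.7,0.6,15],[-1.7,0.6,35],[-1.7,0.6,60],[-1.7,0.6,80],[-1.7,0.6,95]],"hand":[-1,-1,-1,-1,-1]}';python3 -m jog '{"delta_rot":[[0,0,0],[0,0,0],[0,0,0],[0,0,0],[0,0,0]],"translation":[[0,0,2],[0,0,4],[0,0,6],[0,0,6],[0,0,6]],"hand":[-1,-1,-1,-1,-1]}';python3 go.py 519.6 -321.2 85.6 -0.66
```

```text
t: 7.55
ee_pos: [519.1, -321.4, 94.7]
orientation: [-2.824, -1.374, 0.001]
ft_force: [-0.6, -0.5, -0.9]
width: 10.1
t: 8.05
ee_pos: [520.2, -321.9, 91.4]
orientation: [2.824, 1.374, 0.001]
ft_force: [-0.6, -0.2, -2.0]
width: 9.8
shift [ 0.2 -0.9  5.8] turn [ 0.001 -0.    -0.005] pos [ 520.2 -321.9   91.4] F [-0.6 -0.2 -2. ] w 9.8 t 8.05
```

```bash
python3 -m jog '{"delta_rot":[[0,0,0],[0,0,0],[0,0,0],[0,0,0]],"translation":[[0,0,1.5],[0,0,3],[0,0,4],[0,0,4]],"hand":[-1,-1,-1,-1]}';python3 -m jog '{"delta_rot":[[0,0,0],[0,0,0],[0,0,0]],"translation":[[0,0,1],[0,0,1],[0,0,1]],"hand":[-1,-1,-1]}';python3 -m jog '{"delta_rot":[[0,0,0],[0,0,0],[0,0,0]],"translation":[[0,0,1],[0,0,1],[0,0,1]],"hand":[-1,-1,-1]}'
```

```text
t: 8.45
ee_pos: [519.7, -321.6, 86.5]
orientation: [-2.825, -1.375, 0.0]
ft_force: [-0.4, 0.3, -1.1]
width: 10.1
t: 8.75
ee_pos: [519.8, -321.7, 85.7]
orientation: [2.825, 1.375, 0.0]
ft_force: [0.6, -0.4, -1.6]
width: 10.2
t: 9.05
ee_pos: [519.9, -321.7, 85.6]
orientation: [2.825, 1.375, 0.0]
ft_force: [-1.9, 1.5, 6.9]
width: 10.3
```

Contact came at the expected height (85.6 mm, force change about +8 N). Releasing.

```bash
python3 -m jog '{"delta_rot":[[0,0,0],[0,0,0],[0,0,0],[0,0,0],[0,0,0]],"translation":[[0,0,0],[0,0,0],[0,0,0],[0,0,0],[0,0,0]],"hand":[-0.75,-0.6,-0.4,-0.1,0.2]}';python3 -m jog '{"delta_rot":[[0,0,0],[0,0,0],[0,0,0],[0,0,0],[0,0,0]],"translation":[[0,0,0],[0,0,0],[0,0,-10],[0,0,-40],[0,0,-80]],"hand":[0.2,0.2,0.2,0.2,0.2]}';python3 -m jog '{"delta_rot":[[0,0,0],[0,0,0],[0,0,0]],"translation":[[0,0,-20],[0,0,-25],[0,0,-25]],"hand":[0.5,1,1]}';python3 go.py 502.8 -4.5 190 -0.177
```

```text
t: 9.55
ee_pos: [519.7, -321.7, 84.6]
orientation: [-2.825, -1.375, 0.0]
ft_force: [-0.6, 0.1, 0.9]
width: 38.0
t: 10.05
ee_pos: [518.6, -321.0, 164.4]
orientation: [-2.822, -1.373, 0.003]
ft_force: [0.5, -0.7, -0.2]
width: 52.8
t: 10.35
ee_pos: [520.1, -321.8, 190.6]
orientation: [2.823, 1.374, 0.001]
ft_force: [0.0, 0.5, 0.2]
width: 73.1
shift [ 239.1 -209.4    0.3] turn [ 0.002  0.    -0.488] pos [ 520.1 -321.8  190.6] F [0.  0.5 0.2] w 73.1 t 10.35
```

```bash
python3 -m jog '{"delta_rot":[[0,0,-0.1],[0,0,-0.2],[0,0,-0.3],[0,0,-0.4],[0,0,-0.488]],"translation":[[32,-28,0],[64,-56,0],[96,-84,0],[128,-112,0],[160,-140,0]],"hand":[1,1,1,1,1]}' ; python3 go.py 502.8 -4.5 190 -0.177
```

```text
t: 10.85
ee_pos: [506.9, -107.6, 188.0]
orientation: [-2.404, -2.019, 0.003]
ft_force: [1.0, 0.0, 0.4]
width: 88.0
shift [100.9 -21.8  -1.9] turn [-0.003 -0.     0.004] pos [ 506.9 -107.6  188. ] F [1.  0.  0.4] w 88.0 t 10.85
```

```bash
python3 -m jog '{"delta_rot":[[0,0,0],[0,0,0],[0,0,0],[0,0,0],[0,0,0]],"translation":[[35,-8,0],[70,-15,0],[95,-20,0],[100,-22,0],[100,-22,0]],"hand":[1,1,1,1,1]}' ; python3 go.py 502.8 -4.5 190 -0.177;python3 - <<'E'
from h import *
import cv2
c=optics.calibration("wrist");w=optics.get_image("wrist")[:,:,::-1].copy()
a=np.pi-0.177;e=np.array([np.cos(a),np.sin(a)])
for r in(37,47):
    p=proj("wrist",[np.r_[np.array([544.2,-11.9])+r*e,120]],c)[0]; print(p); cv2.circle(w,tuple(int(v) for v in p),3,(0,0,255),1)
t=optics.get_image("top")[:,:,::-1];s=optics.get_image("scene")[:,:,::-1]
cv2.imwrite("pics/tp4.png",t);cv2.imwrite("pics/sc4.png",s)
f=lambda i:cv2.resize(i,(300,300),interpolation=cv2.INTER_CUBIC)
cv2.imwrite("pics/c4.png",np.hstack([w[0:390,150:550][:, :],np.vstack([f(t[255:355,420:520]),f(s[220:320,80:180])])[0:390]]) if 0 else np.hstack([cv2.resize(w[40:360,190:510],(500,500)),np.vstack([f(t[255:355,420:520]),f(s[215:315,80:180])])[50:550]]))
E
```

```text
t: 11.35
ee_pos: [503.4, -6.6, 188.6]
orientation: [-2.406, -2.018, 0.003]
ft_force: [0.4, -0.3, 0.3]
width: 87.7
shift [ 1.9 -1.  -1.4] turn [-0.002  0.001  0.002] pos [503.4  -6.6 188.6] F [ 0.4 -0.3  0.3] w 87.7 t 11.35
[324.61299399 253.05427133]
[309.32371067 253.02041252]
```

View pics/c4.png

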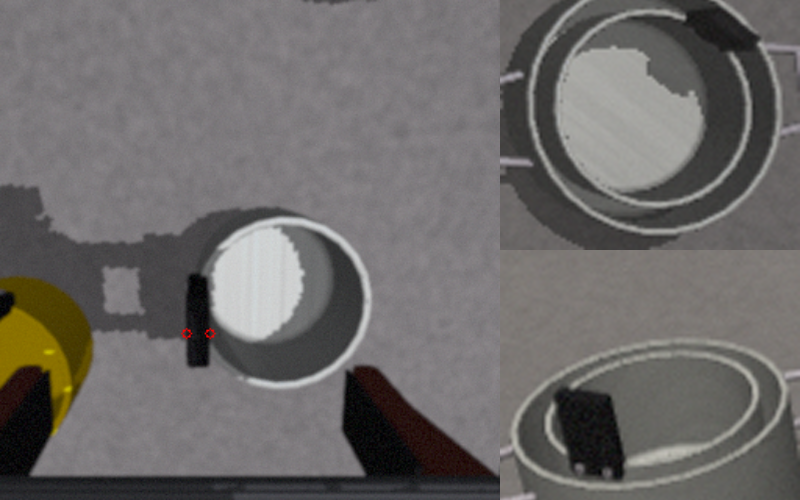

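The medium pot sits well inside the large one. The small pot's tab is at crop x 186–210, y 273–367, where predicted. I'll half-close first so the outer finger stays clear of the yellow pot, then descend.

```bash
python3 -m jog '{"delta_rot":[[0,0,0],[0,0,0],[0,0,0],[0,0,0],[0,0,0]],"translation":[[2,-1,0],[2,-1,0],[2,-1,15],[2,-1,35],[2,-1,55]],"hand":[-0.1,-0.1,-0.1,-0.1,-0.1]}' ;python3 -m jog '{"delta_rot":[[0,0,0],[0,0,0],[0,0,0],[0,0,0],[0,0,0]],"translation":[[0,0,20],[0,0,40],[0,0,52],[0,0,56],[0,0,56]],"hand":[-0.1,-0.1,-0.1,-0.1,-0.1]}' ; python3 go.py 502.8 -4.5 78 -0.177
```

```text
t: 12.0
ee_pos: [504.0, -5.4, 134.4]
orientation: [2.409, 2.015, 0.001]
ft_force: [-1.1, -0.5, -0.1]
width: 51.7
t: 12.5
ee_pos: [503.6, -5.1, 78.5]
orientation: [-2.409, -2.016, 0.001]
ft_force: [1.0, -0.1, 0.0]
width: 39.6
shift [ 0.5 -0.9  0.5] turn [-0.001  0.    -0.   ] pos [503.6  -5.1  78.5] F [ 1.  -0.1  0. ] w 39.6 t 12.5
```

```bash
python3 -m jog '{"delta_rot":[[0,0,0],[0,0,0],[0,0,0],[0,0,0],[0,0,0]],"translation":[[0,-0.5,0],[0,-0.5,0],[0,-0.5,0],[0,-0.5,0],[0,-0.5,0]],"hand":[-0.4,-0.7,-0.85,-1,-1]}' ;python3 -m jog '{"delta_rot":[[0,0,0],[0,0,0],[0,0,0],[0,0,0],[0,0,0]],"translation":[[0,0,0],[0,0,0],[0,0,0],[0,0,0],[0,0,0]],"hand":[-1,-1,-1,-1,-1]}' ;python3 -m jog '{"delta_rot":[[0,0,0],[0,0,0],[0,0,0],[0,0,0],[0,0,0]],"translation":[[0,0,-10],[0,0,-25],[0,0,-50],[0,0,-80],[0,0,-110]],"hand":[-1,-1,-1,-1,-1]}';python3 -m jog '{"delta_rot":[[0,0,0],[0,0,0],[0,0,0],[0,0,0],[0,0,0]],"translation":[[0,0,-25],[0,0,-45],[0,0,-55],[0,0,-60],[0,0,-60]],"hand":[-1,-1,-1,-1,-1]}'
python3 - <<'E'
# medium rim in nest, from c4: top crop origin (420,255) x3 cut 50; scene origin (80,215) x3, cut 50
from h import *
from scipy.optimize import least_squares
a=np.linspace(0,2*np.pi,180);C={n:optics.calibration(n) for n in("top","scene")}
def bb(n,p,r):
    x,y,z=p; u=proj(n,np.c_[x+r*np.cos(a),y+r*np.sin(a),0*a+z],C[n]); return np.r_[u.min(0),u.max(0)]
T=lambda x,y:(420+(x-500)/3,255+(y+50)/3)
S=lambda x,y:(80+(x-500)/3,215+(y-250+300-250)/3)
for k,r,t,s in(("M",62,(*T(551,9),*T(751,206)),(*S(545,351),*S(759,465))),("L",80,(*T(528,-10),*T(780,234)),(*S(512,341),*S(790,488)))):
    f=lambda p:np.r_[(bb("top",p,r)-t)[[0,2,3]],(bb("scene",p,r)-s)[[0,1,2,3]]]
    R=least_squares(f,[473,-284,81]);print(k,R.x.round(1),R.fun.round(1))
E
python3 go.py 431 -278 240 -0.177
```

```text
t: 13.0
ee_pos: [503.5, -4.9, 79.1]
orientation: [2.409, 2.016, 0.001]
ft_force: [-0.4, 0.5, 4.7]
width: 9.9
t: 13.5
ee_pos: [503.5, -4.9, 79.1]
orientation: [2.409, 2.016, 0.001]
ft_force: [-1.1, 0.2, 5.7]
width: 9.9
t: 14.0
ee_pos: [502.6, -4.8, 189.9]
orientation: [-2.409, -2.016, 0.001]
ft_force: [0.6, -0.5, -0.9]
width: 9.7
t: 14.5
ee_pos: [503.0, -4.8, 248.7]
orientation: [2.409, 2.016, 0.0]
ft_force: [0.3, -0.5, -1.0]
width: 10.0
M [ 470.7 -291.5   47.4] [-0.2 -3.  -0.7 -1.3 -1.1 -1.9  0.3]
L [ 471.2 -293.1   45. ] [-1.3 -3.1 -0.9 -1.5 -1.5 -2.8  0.5]
shift [-281.6  -22.8    8.7] turn [ 0. -0.  0.] pos [503.   -4.8 248.7] F [ 0.3 -0.5 -1. ] w 10.0 t 14.5
```

Run:
```python
from h import *
from scipy.optimize import least_squares
a=np.linspace(0,2*np.pi,180);C={n:optics.calibration(n) for n in("top","scene")}
def bb(n,p,r):
    x,y,z=p; u=proj(n,np.c_[x+r*np.cos(a),y+r*np.sin(a),0*a+z],C[n]); return np.r_[u.min(0),u.max(0)]
T=lambda x,y:(420+(x-500)/3,255+(y+50)/3)
S=lambda x,y:(80+(x-500)/3,215+(y-250)/3)
for k,r,t,s in(("M",62,(*T(551,9),*T(751,206)),(*S(545,351),*S(759,465))),("L",80,(*T(528,-10),*T(780,234)),(*S(512,341),*S(790,488)))):
    f=lambda p:np.r_[(bb("top",p,r)-t)[[0,2,3]],(bb("scene",p,r)-s)[[0,1,2,3]]]
    R=least_squares(f,[473,-284,81]);print(k,R.x.round(1),R.fun.round(1))
```

```text
M [ 472.8 -283.4   81.7] [-0.1 -0.5 -0.1 -0.5 -0.2 -0.   0.1]
L [ 473.8 -285.    79.5] [-1.5 -0.2 -0.2 -0.9 -0.5 -0.7  0.3]
```

The medium pot is seated: its rim is at 81.7 mm against 81 expected, centred within 2 mm. Carrying the small pot over.

```bash
python3 -m jog '{"delta_rot":[[0,0,0],[0,0,0],[0,0,0],[0,0,0],[0,0,0]],"translation":[[-18,-1,0],[-48,-4,0],[-83,-6,0],[-118,-9,0],[-153,-12,0]],"hand":[-1,-1,-1,-1,-1]}' >/dev/null; python3 -m jog '{"delta_rot":[[0,0,0],[0,0,0],[0,0,0],[0,0,0],[0,0,0]],"translation":[[-35,-3,0],[-70,-6,0],[-100,-8,0],[-118,-9,20],[-127,-10,40]],"hand":[-1,-1,-1,-1,-1]}';python3 -m jog '{"delta_rot":[[0,0,0],[0,0,0],[0,0,0],[0,0,0],[0,0,0]],"translation":[[0,0,10],[0,0,15],[0,0,18],[0,0,18],[0,0,18]],"hand":[-1,-1,-1,-1,-1]}'; python3 go.py 432.1 -276.4 89 -0.177;  python3 - <<'E'
from h import *
import cv2
t=optics.get_image("top")[:,:,::-1];s=optics.get_image("scene")[:,:,::-1]
f=lambda i:cv2.resize(i,None,fx=3,fy=3,interpolation=cv2.INTER_CUBIC)
cv2.imwrite("pics/c5.png",np.hstack([f(t[230:380,405:538]),f(s[150:300,67:200])]))
E
```

```text
t: 15.5
ee_pos: [431.5, -278.1, 207.3]
orientation: [-2.411, -2.014, 0.001]
ft_force: [0.3, 0.0, -1.3]
width: 9.8
t: 16.0
ee_pos: [432.8, -276.4, 191.2]
orientation: [2.408, 2.017, 0.0]
ft_force: [-0.5, -0.6, -0.6]
width: 9.6
shift [-1.000e-01 -7.000e-01  1.022e+02] turn [0.001 0.    0.001] pos [ 432.8 -276.4  191.2] F [-0.5 -0.6 -0.6] w 9.6 t 16.0
```

View pics/c5.png

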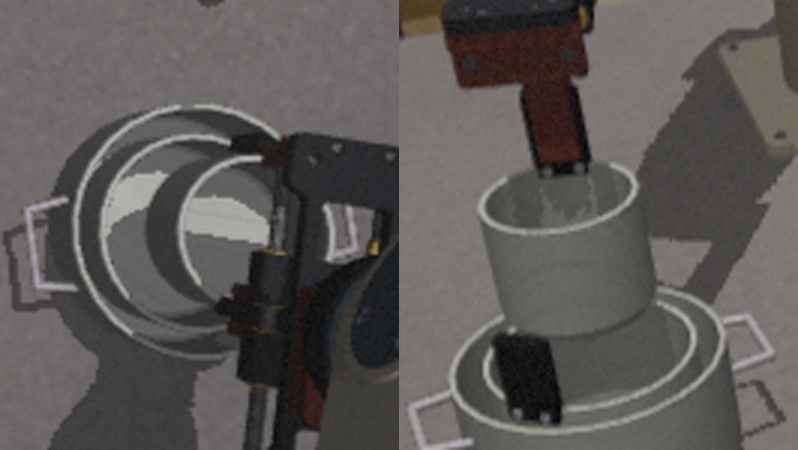

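```bash
python3 - <<'E'
from h import *
from scipy.optimize import least_squares
a=np.linspace(0,2*np.pi,180);C={n:optics.calibration(n) for n in("top","scene")}
def bb(n,p):
    x,y,z=p; u=proj(n,np.c_[x+44*np.cos(a),y+44*np.sin(a),0*a+z],C[n]); return np.r_[u.min(0),u.max(0)]
f=lambda p:np.r_[(bb("top",p)-[464.3,282,0,0])[:2],bb("scene",p)-[93,203,146.7,227.7]]
p=[473.5,-283.4,186];print(f(p).round(1)); R=least_squares(f,p);print(R.x.round(1),R.fun.round(1))
E
python3 -m jog '{"delta_rot":[[0,0,0],[0,0,0],[0,0,0],[0,0,0],[0,0,0]],"translation":[[0,-0.7,8],[0,-0.7,10],[0,-0.7,10],[0,-0.7,10],[0,-0.7,10]],"hand":[-1,-1,-1,-1,-1]}'
```

```text
[-1.2 -1.  -0.4  0.  -0.2  0.3]
[ 472.1 -283.6  185.7] [-1.  -0.1 -0.6 -0.1 -0.4  0. ]
t: 16.6
ee_pos: [431.6, -276.6, 180.8]
orientation: [2.409, 2.016, 0.0]
ft_force: [0.4, -0.7, -1.6]
width: 10.1
```

Aligned to about 1 mm. Lowering.

```bash
python3 -m jog '{"delta_rot":[[0,0,0],[0,0,0],[0,0,0],[0,0,0],[0,0,0]],"translation":[[0.5,0.5,15],[0.5,0.5,35],[0.5,0.5,55],[0.5,0.5,70],[0.5,0.5,80]],"hand":[-1,-1,-1,-1,-1]}';python3 -m jog '{"delta_rot":[[0,0,0],[0,0,0],[0,0,0],[0,0,0],[0,0,0]],"translation":[[0,0,2],[0,0,4],[0,0,6],[0,0,7],[0,0,7]],"hand":[-1,-1,-1,-1,-1]}';python3 go.py 432.1 -276.4 89 -0.177
```

```text
t: 17.1
ee_pos: [431.8, -275.9, 99.7]
orientation: [-2.408, -2.016, 0.0]
ft_force: [0.5, -0.3, -1.0]
width: 9.6
t: 17.6
ee_pos: [432.3, -276.2, 94.0]
orientation: [2.409, 2.016, 0.0]
ft_force: [-0.0, -0.4, -1.6]
width: 10.1
shift [-0.2 -0.2  5. ] turn [0.001 0.    0.   ] pos [ 432.3 -276.2   94. ] F [-0.  -0.4 -1.6] w 10.1 t 17.6
```

```bash
python3 -m jog '{"delta_rot":[[0,0,0],[0,0,0],[0,0,0],[0,0,0]],"translation":[[0,0,1],[0,0,2],[0,0,3],[0,0,3]],"hand":[-1,-1,-1,-1]}';python3 -m jog '{"delta_rot":[[0,0,0],[0,0,0],[0,0,0]],"translation":[[0,0,1],[0,0,1],[0,0,1]],"hand":[-1,-1,-1]}';python3 -m jog '{"delta_rot":[[0,0,0],[0,0,0],[0,0,0]],"translation":[[0,0,0.7],[0,0,0.7],[0,0,0.7]],"hand":[-1,-1,-1]}'
```

```text
t: 18.0
ee_pos: [432.0, -276.0, 90.5]
orientation: [-2.409, -2.016, 0.0]
ft_force: [-0.4, 0.2, -0.7]
width: 10.1
t: 18.3
ee_pos: [432.1, -276.1, 89.6]
orientation: [-2.409, -2.016, 0.0]
ft_force: [-0.1, 0.3, -0.2]
width: 9.7
t: 18.6
ee_pos: [432.2, -276.1, 89.1]
orientation: [2.409, 2.016, 0.0]
ft_force: [-1.0, 0.2, 2.0]
width: 9.7
```

```bash
python3 -m jog '{"delta_rot":[[0,0,0],[0,0,0],[0,0,0]],"translation":[[0,0,0.6],[0,0,0.6],[0,0,0.6]],"hand":[-1,-1,-1]}';python3 -m jog '{"delta_rot":[[0,0,0],[0,0,0],[0,0,0],[0,0,0],[0,0,0]],"translation":[[0,0,0],[0,0,0],[0,0,0],[0,0,0],[0,0,0]],"hand":[-0.75,-0.6,-0.45,-0.3,-0.15]}';python3 -m jog '{"delta_rot":[[0,0,0],[0,0,0],[0,0,0],[0,0,0],[0,0,0]],"translation":[[0,0,0],[0,0,0],[0,0,-10],[0,0,-40],[0,0,-80]],"hand":[-0.1,-0.1,-0.1,-0.1,-0.1]}';python3 -m jog '{"delta_rot":[[0,0,0],[0,0,0],[0,0,0],[0,0,0],[0,0,0]],"translation":[[40,0,-30],[80,0,-50],[120,0,-60],[160,0,-60],[200,0,-60]],"hand":[0,0,0,0,0]}';python3 - <<'E'
from h import *
import cv2
t=optics.get_image("top")[:,:,::-1];s=optics.get_image("scene")[:,:,::-1]
f=lambda i:cv2.resize(i,None,fx=3,fy=3,interpolation=cv2.INTER_CUBIC)
cv2.imwrite("pics/c6.png",np.vstack([np.hstack([f(t[255:355,405:538]),f(s[215:315,67:200])]),np.hstack([cv2.resize(t,(399,299)),cv2.resize(s,(399,299))])]))
E
```

```text
t: 18.9
ee_pos: [432.2, -276.2, 89.1]
orientation: [2.409, 2.016, 0.0]
ft_force: [-3.0, 0.9, 8.4]
width: 9.8
t: 19.4
ee_pos: [432.1, -276.1, 88.2]
orientation: [-2.409, -2.016, 0.0]
ft_force: [1.3, -0.9, -0.0]
width: 34.9
t: 19.9
ee_pos: [431.0, -275.3, 168.4]
orientation: [-2.406, -2.014, 0.002]
ft_force: [0.1, 0.2, 0.0]
width: 39.5
t: 20.4
ee_pos: [467.7, -77.8, 229.8]
orientation: [2.408, 2.015, 0.002]
ft_force: [0.0, -0.5, -0.4]
width: 43.7
```

View pics/c6.png

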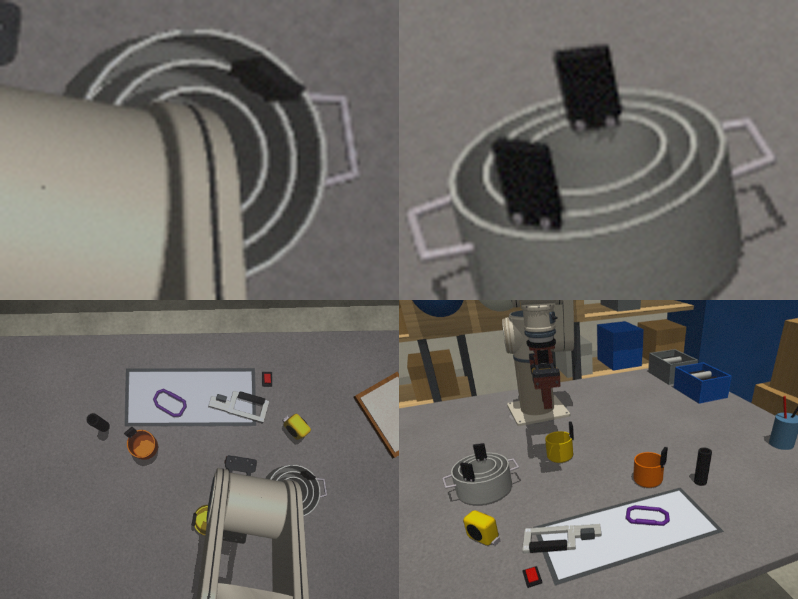

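The three rims are concentric and parallel, the tabs are on opposite sides, and the other gear is where it was. I'll let the arm settle and hand in.

```bash
python3 -m jog '{"delta_rot":[[0,0,0],[0,0,0],[0,0,0],[0,0,0],[0,0,0]],"translation":[[0,0,0],[0,0,0],[0,0,0],[0,0,0],[0,0,0]],"hand":[0,0,0,0,0]}'; python3 -c "
from workcell import ctrl,get_obs
print(ctrl.close_job(),get_obs()['t'])"
```

```text
t: 21.0
ee_pos: [467.2, -79.9, 228.3]
orientation: [-2.41, -2.015, 0.0]
ft_force: [-0.1, -0.7, -0.3]
width: 44.0
the job is handed in; nothing more can be done
the job is handed in; nothing more can be done
```

The three pots are nested: the medium one stands in the large one and the small plain one stands in the medium one. I handed the job in at about 21 s of the 72 s allowed. I moved each pot by its tab without turning it, lowered it to contact, and only then released it.

- **Medium pot:** contact came at the expected height. After release its rim measured 81.7 mm against 81 mm expected, centred within about 2 mm of the large pot.
- **Small pot:** contact came at a tool height of 89.1 mm, exactly what the grasp height plus the two floors predicts, at about 8 N. I did not measure its rim height again after release.
- **Final pictures:** the three rims look concentric and level, and the two tabs are on opposite sides. The large pot and the other gear look unmoved, but the arm partly hid the large and yellow pots from above, so that was judged mainly from the scene camera.

No check failed. The measurements differed from what was expected by 1–2 mm, about the stated calibration error. The one larger difference was the medium tab, about 4 mm further round the rim than first estimated, which I allowed for before grasping it.

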